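# Pack out a glue-up jig with spacers and a wedge

### The job

On the plywood glue-up jig, pack the gap between the U-shaped workpiece and the green stop: stand as many yellow-tabbed spacers as it needs (one or two) on the bed, the first against the workpiece, so that the workpiece ends fully home against its aluminium fence. Then push the red-tabbed wedge, thin end down and sloping face to the stop, between the last spacer and the stop until you feel the stack go tight; if it comes down on the bed, the gap needed another spacer. Finish holding the wedge in the gripper, still firmly pressed in, all upright; leave the glue bottle, offcut and hammer where they are.

Things in the scene. Friction and masses are not known exactly. Their poses are not given: they have to be found in the camera images.
- jig: fixed jig, plywood bed 130 (x) x 250 (y) mm, bed top 12 mm above the origin, which lies on the bench below the centre line. The gap runs along jig y: stop on the -y side, workpiece on the +y side, aluminium fence (70 mm above the bed) at the +y end. Stop, workpiece and spacers stand 54 mm above the bed and are 60 mm wide along x, centred on x = 0. z is up; place and yaw vary
- workpiece (a joint): slide of the laminated wooden U-shaped workpiece along the jig, in m: 0 = fully home against the fence, up to 0.010 = off it towards the stop (jig -y). Starts 4 to 9 mm off; slides with about 1.5 N of friction when pushed
- work_face (a point): top edge, middle, of the workpiece's flat face towards the gap, 54 mm above the bed; moves with the workpiece; axes as the jig's
- stop_face (a point): top edge, middle, of the fixed green stop's face towards the gap, 54 mm above the bed; axes as the jig's. The stop reaches 42 mm back (-y) from here. With the workpiece home, the gap from this face to the workpiece's is 36 to 66 mm, different each time
- spacer_a_mid (a point): one of three alike plywood spacers standing on the bench: block 60 (x) x 20 (y, thickness) x 54 mm high; on top, centred, a yellow grip tab 30 (x) x 10 (y) x 30 mm high, 84 mm in all; about 80 g. This point is its centre, 42 mm above its foot; the tab's centre is 27 mm above this point. z is up
- spacer_b_mid (a point): one of three alike plywood spacers standing on the bench: block 60 (x) x 20 (y, thickness) x 54 mm high; on top, centred, a yellow grip tab 30 (x) x 10 (y) x 30 mm high, 84 mm in all; about 80 g. This point is its centre, 42 mm above its foot; the tab's centre is 27 mm above this point. z is up
- spacer_c_mid (a point): one of three alike plywood spacers standing on the bench: block 60 (x) x 20 (y, thickness) x 54 mm high; on top, centred, a yellow grip tab 30 (x) x 10 (y) x 30 mm high, 84 mm in all; about 80 g. This point is its centre, 42 mm above its foot; the tab's centre is 27 mm above this point. z is up
- wedge_mid (a point): dark wooden wedge, thin end down, red tab on top. 60 mm wide (x). +y face upright, 16.5 mm from centre; -y face slopes: 6 mm thick at the foot, 33 mm from 54 mm up (1 mm per 2 mm). Head 88 (x) x 33 mm, 60 to 68 mm above the foot; tab, centred, 30 (x) x 14 (y) mm, 68 to 98 mm above it. 130 g, slippery. This point: its centre, 49 mm above the foot. Fits the jig with its axes along the jig's
- rack: fixed wooden rack 100 (x) x 60 (y) mm, two uprights 72 mm high, 10 mm thick, centred 41 mm either side in x; the wedge hangs by its head between them, foot 12 mm above the bench; lift it straight up. Origin on the bench under its centre, axes as the wedge's. The wedge goes tight with one spacer in gaps of 26 to 53 mm, with two in gaps of 46 to 73 mm
- glue: white glue bottle, 52 mm across, 130 mm high, a bystander; origin under its centre
- offcut: pointed wooden offcut, about 45 x 73 x 35 mm high, a bystander; origin on its underside
- mallet: hammer lying on the bench, 240 mm long, a bystander; origin on its underside, handle along its x
Mind the look-alikes: they are no part of the job. Of the things that look like the part that bears wedge_mid, the larger one is meant. Leave any turquoise look-alike of the part that bears spacer_c_mid alone.

How it is judged:
By the outcome, as a careful person would: the job done as asked, in the order asked, and still so for the second after the job is handed in, while the arm keeps its last pose, push and grip.
It also fails if it takes over 72 s, if anything falls off the work surface, if the arm or the gripper's body presses on something with over 40 N, if the wrist force passes 120 N, or if a joint passes its speed limit or range.

### The arm

A 6-joint arm with a two-finger parallel gripper is mounted at the origin on the work surface. World frame = base frame: x ahead of the robot, y to its left, z up, the work surface at z = 0. Lengths are in m, angles in rad, forces in N, time in s.
With the tool pointing down it reaches from about 0.35 to 1 m from the base axis. Payload 7.1 kg.
Tool frame: the origin (TCP) lies between the finger pads; the fingertips stand 22 mm ahead of it and the grasp point (between the pads) lies 3 mm ahead of it; x points along the fingers, y is the direction in which the jaws open and shut, and the axes are right-handed (so a half turn about x gives the same grasp; the last joint's range is limited). The gripper opens to 85 mm and grips with 20 to 120 N. Pads are 22 mm wide; open, the fingers measure 114 mm over their backs; the gripper's body (76 mm by 85 mm) begins 54 mm behind the grasp point. The pads swing forward as they close: fully open they stand 13 mm farther back than shut.
Start: joints at [1.085, 0.423, 1.63, -0, 1.089, -0.019], TCP at [0.281, 0.558, 0.253] pointing down, gripper open.
Joint ranges: [-3, 3], [-0.9, 2.11], [0.09, 2.58], [-1.31, 4.45], [0.11, 2.69], [-2.54, 2.54]. Speed limits (rad/s): [2.39, 2.39, 3.01, 3.14, 3.14, 3.14].

### API

Orientations are given as a rotation vector (axis times angle).
In Python, from rig import manip gives the robot as it stands. The module is installed in compiled form; this text tells all that it offers. Calls block until the motion is done:
- manip.move_to(position, orientation): joint-space move of the TCP to a pose.
- manip.servo_line(position, orientation=None, rate=0.15): straight line of the TCP; orientation=None keeps the orientation; rate is the mean speed in m/s.
- manip.set_joints(angles): joint-space move.
- manip.command_gripper(opening, f_grip=None): finger opening in m; f_grip is the grip in N (None keeps the last); returns when the fingers have stopped.
- manip.hold(seconds).
- manip.solve_ik(position, orientation): joint angles nearest the present ones, or None.
- manip.camera(name): name is "scene" or "side" or "wrist"; returns a dict with "image" (480x640x3 uint8, red, green, blue), "fx", "fy", "cx", "cy" (pixels), "cam_to_world" (4x4, takes a point from camera to world coordinates); the wrist camera has in their place "mount" (4x4, takes a point from camera to tool coordinates, whose origin is the TCP and whose axes are the tool frame's). Camera axes: x right, y down, z forward; pixel columns grow to the right and rows downward; lengths in m; the calibration is good to about 2 mm. The wrist camera is an equidistant fisheye: a pixel r from the principal point sees the ray r / f radians off the axis. A picture is of the moment at which its call begins: read the wrist's pose just before it. There is no depth.
A pose or a line that the arm cannot do raises manip.IKError and nothing moves.
- manip.sign_off(): hands the job in, once; it reports no verdict.
Readings, each from a call of its own:
- manip.get_time(): time.
- manip.get_joint_positions(): joint angles.
- manip.get_joint_vel(): joint speeds.
- manip.get_tau(): joint torques, N m.
- manip.get_position(): TCP position.
- manip.get_ee_rot(): TCP orientation.
- manip.get_contact_force(): force on the tool from outside, world axes, zero at the start.
- manip.get_torque(): the same for the moment, N m.
- manip.get_width(): finger opening in m.
Only numpy, scipy, OpenCV 4.12 (cv2) and the standard library are available. Lean on these libraries where they do the work, as an engineer would, in place of code of your own. Each camera call takes 0.05 s, during which the arm holds its last target.

## Working session

There is one attempt and no reset: what is moved stays moved. The work goes in short steps, each a Python script; the robot and the scene stay as the last script left them, time stands still between calls to the robot, and variables do not carry over. Pictures are saved under pics/ and viewed, and the job is handed in when it is done.

```bash
mkdir -p pics; ls; python3 - <<'E'
from rig import manip
import cv2, numpy as np
print(manip.get_time(), manip.get_position(), manip.get_ee_rot(), manip.get_width())
np.set_printoptions(precision=4,suppress=True)
for n in ["scene","side","wrist"]:
    c=manip.camera(n)
    cv2.imwrite(f"pics/{n}0.png",c["image"][:,:,::-1])
    print(n,{k:v for k,v in c.items() if k!="image"})
print(manip.get_time())
E
```

```text
pics
0.0 [0.28097753 0.55767134 0.25252778] [ 0.36482294  1.54006686 -0.36727502] 0.08553170521757437
scene {'fx': 467.41985531519373, 'fy': 467.41985531519373, 'cx': 313.7299032865128, 'cy': 237.73558726289917, 'cam_to_world': array([[ 0.8262,  0.4562, -0.3305,  0.9578],
       [ 0.5633, -0.678 ,  0.4723, -0.5056],
       [-0.0086, -0.5764, -0.8171,  1.0725],
       [ 0.    ,  0.    ,  0.    ,  1.    ]])}
side {'fx': 548.4211348852322, 'fy': 548.4211348852322, 'cx': 322.03325302915374, 'cy': 237.40880284947355, 'cam_to_world': array([[ 0.8886, -0.3407,  0.3072,  0.2149],
       [-0.4585, -0.6832,  0.5683, -0.5795],
       [ 0.0163, -0.6458, -0.7633,  0.9577],
       [ 0.    ,  0.    ,  0.    ,  1.    ]])}
wrist {'fx': 371.64829954431775, 'fy': 371.64829954431775, 'cx': 316.7189349677623, 'cy': 242.28273755678558, 'mount': array([[-0.0001, -0.2618,  0.9651, -0.1205],
       [ 1.    ,  0.0002,  0.0002,  0.0004],
       [-0.0002,  0.9651,  0.2618, -0.0658],
       [ 0.    ,  0.    ,  0.    ,  1.    ]])}
0.15
```

View pics/scene0.png

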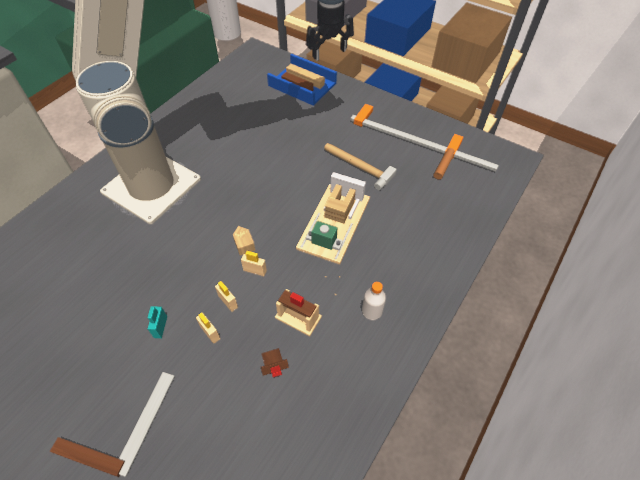

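View pics/side0.png

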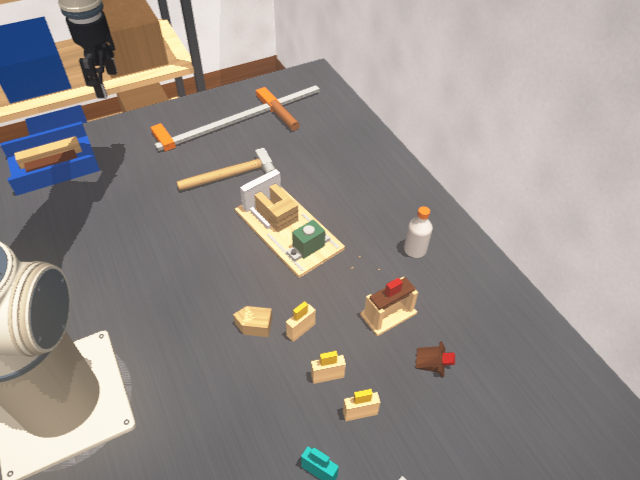

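View pics/wrist0.png

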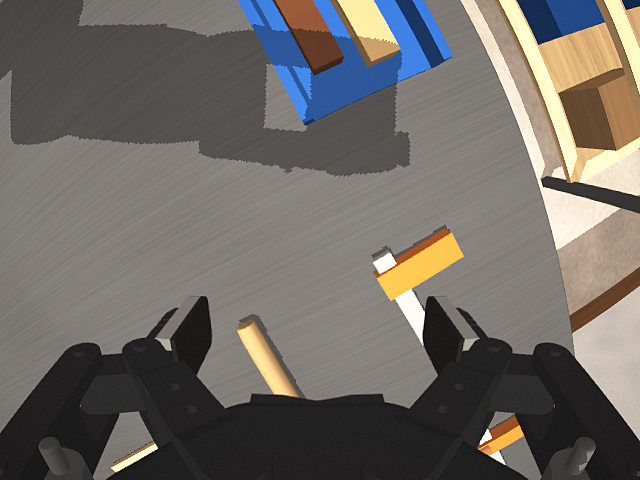

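The scene view shows the jig at about (335,222), with the fence at (347,186), the U workpiece at (340,205) and the green stop at (323,235). The yellow tabs are at (252,257), (222,289) and (206,322). Two things could be the wedge: the one hanging in the rack, red tab (297,299), and a smaller dark piece lying at (274,362). I take the rack one, since it is larger and hangs by its head. The turquoise block at (157,321) is the spacer look-alike and stays where it is. Next I enlarge these areas to confirm.

```bash
python3 - <<'E'
import cv2, numpy as np
s=cv2.imread("pics/scene0.png"); d=cv2.imread("pics/side0.png")
cv2.imwrite("pics/c1.png",cv2.resize(s[160:400,140:400],None,fx=3,fy=2.5,interpolation=cv2.INTER_CUBIC)[:600,:800])
cv2.imwrite("pics/c2.png",cv2.resize(d[160:280,220:360],None,fx=5,fy=5,interpolation=cv2.INTER_CUBIC))
cv2.imwrite("pics/c3.png",cv2.resize(d[265:385,320:480],None,fx=5,fy=5,interpolation=cv2.INTER_CUBIC))
E
```

```text
(no output)
```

View pics/c1.png

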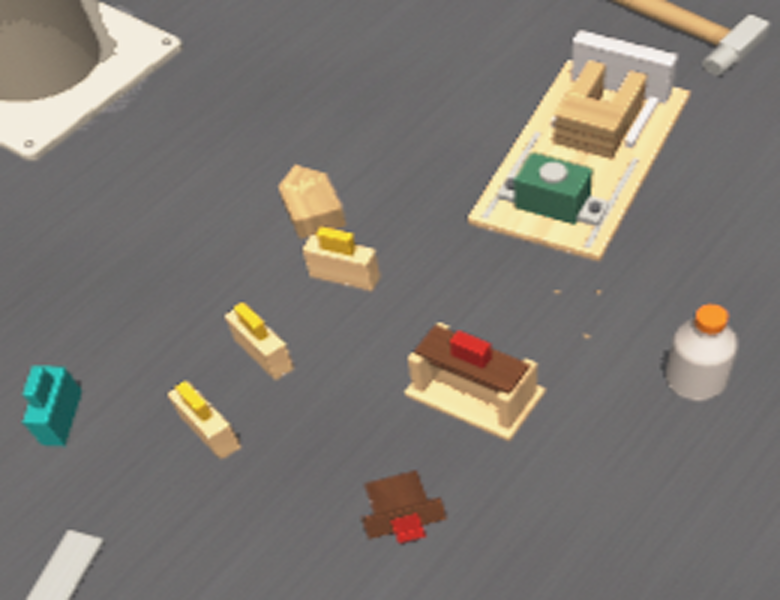

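View pics/c2.png

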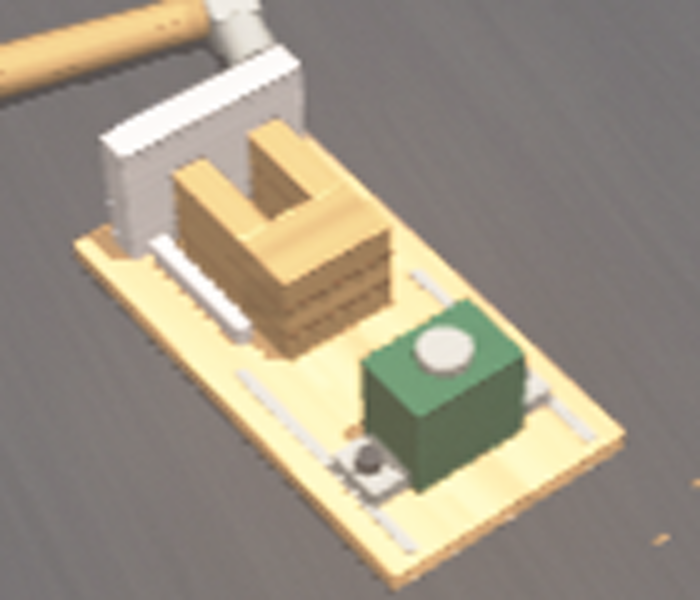

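View pics/c3.png

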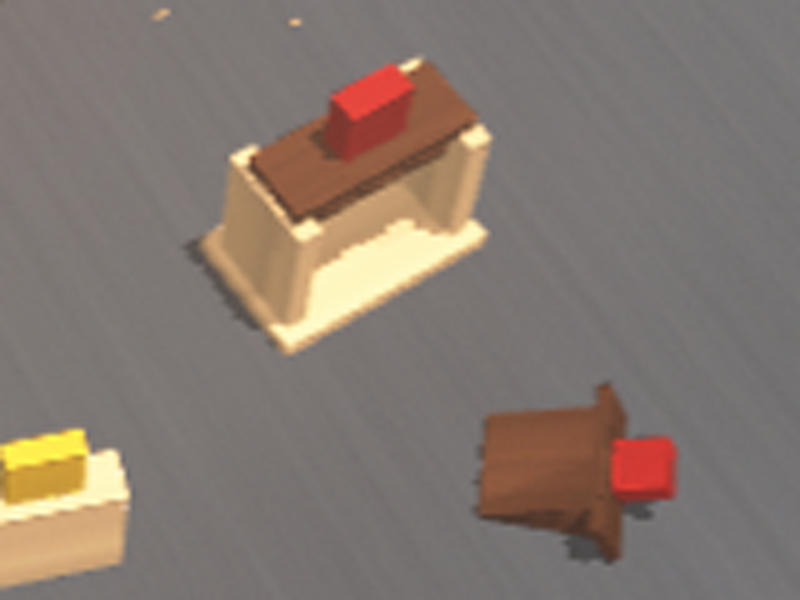

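The crops confirm the wedge is the larger piece in the rack, and only the thin edge of a receding slope is visible under its head. The small dark piece on its side is the decoy. I now triangulate rough positions from these two views.

```bash
cat > h.py <<'E'
import numpy as np, cv2
from scipy.spatial.transform import Rotation as Rn
np.set_printoptions(precision=4,suppress=True)
CAM={'scene':(467.41985531519373,313.7299032865128,237.73558726289917,np.array([[0.8262,0.4562,-0.3305,0.9578],[0.5633,-0.678,0.4723,-0.5056],[-0.0086,-0.5764,-0.8171,1.0725],[0,0,0,1.]])),
'side':(548.4211348852322,322.03325302915374,237.40880284947355,np.array([[0.8886,-0.3407,0.3072,0.2149],[-0.4585,-0.6832,0.5683,-0.5795],[0.0163,-0.6458,-0.7633,0.9577],[0,0,0,1.]]))}
def ray(cam,uv):
    f,cx,cy,T=CAM[cam]; d=T[:3,:3]@np.array([(uv[0]-cx)/f,(uv[1]-cy)/f,1.]); return T[:3,3],d/np.linalg.norm(d)
WF,WCX,WCY=371.64829954431775,316.7189349677623,242.28273755678558
WM=np.array([[-0.0001,-0.2618,0.9651,-0.1205],[1,0.0002,0.0002,0.0004],[-0.0002,0.9651,0.2618,-0.0658],[0,0,0,1.]])
def wray(uv,pos,rv):
    a=np.array([uv[0]-WCX,uv[1]-WCY]); r=np.hypot(*a); th=r/WF
    d=np.array([a[0]/r*np.sin(th),a[1]/r*np.sin(th),np.cos(th)]) if r>0 else np.array([0,0,1.])
    R=Rn.from_rotvec(rv).as_matrix()
    return np.array(pos)+R@WM[:3,3], R@WM[:3,:3]@d
def wproj(P,pos,rv):
    R=Rn.from_rotvec(rv).as_matrix()
    p=WM[:3,:3].T@(R.T@(np.array(P)-pos)-WM[:3,3])
    th=np.arctan2(np.hypot(p[0],p[1]),p[2]); r=WF*th; n=np.hypot(p[0],p[1])
    return np.array([WCX+r*p[0]/n,WCY+r*p[1]/n])
def proj(cam,P):
    f,cx,cy,T=CAM[cam]; p=T[:3,:3].T@(np.array(P)-T[:3,3]); return np.array([cx+f*p[0]/p[2],cy+f*p[1]/p[2]])
def plane(r,z):
    o,d=r; return o+d*(z-o[2])/d[2]
def tri(rays):
    A=np.zeros((3,3)); b=np.zeros(3)
    for o,d in rays:
        d=d/np.linalg.norm(d); M=np.eye(3)-np.outer(d,d); A+=M; b+=M@o
    p=np.linalg.solve(A,b)
    res=[np.linalg.norm((np.eye(3)-np.outer(d,d)/(d@d))@(p-o)) for o,d in rays]
    return p,max(res)
def comps(mask,amin=15):
    n,l,s,c=cv2.connectedComponentsWithStats(mask.astype(np.uint8),connectivity=8)
    return [(c[i],s[i],l==i) for i in range(1,n) if s[i][4]>=amin]
def hsv(bgr): return cv2.cvtColor(bgr,cv2.COLOR_BGR2HSV)
def toolrot(yaw):
    """tool x down, tool y (jaw) along world direction yaw"""
    x=np.array([0,0,-1.]); y=np.array([np.cos(yaw),np.sin(yaw),0]); z=np.cross(x,y)
    return Rn.from_matrix(np.stack([x,y,z],1)).as_rotvec()
E
python3 - <<'E'
from h import *
S=cv2.imread("pics/scene0.png");D=cv2.imread("pics/side0.png")
out={}
for n,I in(("scene",S),("side",D)):
    H=hsv(I);h,s,v=[H[...,i].astype(int) for i in range(3)]
    ms={'yellow':(h>22)&(h<32)&(s>190)&(v>120),'red':((h<4)|(h>176))&(s>190)&(v>90),'green':(h>65)&(h<85)&(s>100)&(v<140)}
    for k,m in ms.items():
        if k=='green': m[:160]=0;m[280:]=0
        for c,st,_ in comps(m):
            # top face: bright part
            print(n,k,c,st[:5])
            out.setdefault((n,k),[]).append(c)
y1=out['scene','yellow'];y2=out['side','yellow']
for k in('yellow','red','green'):
  for a in out.get(('scene',k),[]):
    for b in out.get(('side',k),[]):
        p,r=tri([ray('scene',a),ray('side',b)])
        if r<0.006: print(k,a,b,p,r)
E
```

```text
scene yellow [251.1429 253.6071] [246 251  11   6  28]
scene yellow [222.5588 286.0882] [219 282   8  10  34]
scene yellow [203.3056 318.5278] [200 314   8  10  36]
scene red [296.398  299.0204] [290 293  13  13  98]
scene red [275.5811 370.5946] [271 366  10  10  74]
side red [448.0928 357.5361] [443 353  11  10  97]Traceback (most recent call last):
  File "<stdin>", line 13, in <module>
KeyError: ('side', 'yellow')
```

```bash
python3 - <<'E'
from h import *
S=cv2.imread("pics/scene0.png");D=cv2.imread("pics/side0.png")
for n,I in(("scene",S),("side",D)):
    for p in [(252,256),(254,259),(224,290),(297,298),(299,302),(323,230)] if n=='scene' else [(300,310),(302,306),(328,355),(329,361),(394,283),(393,291),(310,232),(308,242)]:
        print(n,p,hsv(I)[p[1],p[0]])
out={}
for n,I in(("scene",S),("side",D)):
    H=hsv(I);h,s,v=[H[...,i].astype(int) for i in range(3)]
    ms={'yellow':(h>=22)&(h<33)&(s>175)&(v>90),'red':((h<5)|(h>174))&(s>165)&(v>70)}
    for k,m in ms.items():
        for c,st,_ in comps(m):
            print(n,k,c,st[:5]); out.setdefault((n,k),[]).append(c)
for k in('yellow','red'):
  for a in out.get(('scene',k),[]):
    for b in out.get(('side',k),[]):
        p,r=tri([ray('scene',a),ray('side',b)])
        if r<0.006: print(k,a,b,p,r)
E
```

```text
scene (252, 256) [ 21 206 194]
scene (254, 259) [ 21 198 184]
scene (224, 290) [ 28 193 241]
scene (297, 298) [  1 202 215]
scene (299, 302) [  1 192 134]
scene (323, 230) [ 23  14 221]
side (300, 310) [ 22 184 239]
side (302, 306) [ 27 174 254]
side (328, 355) [ 28 176 254]
side (329, 361) [ 20 185 201]
side (394, 283) [  2 188 229]
side (393, 291) [  2 170 147]
side (310, 232) [ 19  15 236]
side (308, 242) [ 46  55 107]
scene yellow [251.  253.5] [246 251  11   6  42]
scene yellow [222.5217 286.2826] [218 282  10  10  46]
scene yellow [203.0625 318.1667] [199 313   9  11  48]
scene red [296.363  299.4296] [290 293  14  14 135]
scene red [275.4545 370.5227] [270 365  11  12  88]
side yellow [328.6786 354.7143] [321 352  15   7  56]
side yellow [362.5465 393.1047] [355 390  17   8  86]
side red [394.4233 286.0429] [387 278  16  19 163]
side red [447.6071 358.2286] [442 353  13  12 140]
yellow [222.5217 286.2826] [328.6786 354.7143] [ 0.4537 -0.174   0.0797] 0.00037800829333226645
yellow [203.0625 318.1667] [362.5465 393.1047] [ 0.4714 -0.2637  0.0794] 0.00046385392448459827
red [296.363  299.4296] [394.4233 286.0429] [ 0.6291 -0.1101  0.0978] 0.0004108273165358809
red [275.4545 370.5227] [447.6071 358.2286] [ 0.6688 -0.2539  0.018 ] 0.00036438468295492714
```

```bash
python3 - <<'E'
from h import *
from rig import manip
c=[(296.7,247.2),(340,262),(370,196.8)]
P=[plane(ray('scene',u),0.012) for u in c]; print("jig corners",P, np.linalg.norm(P[1]-P[0]),np.linalg.norm(P[2]-P[1]))
print("yaw y",np.degrees(np.arctan2(*(P[2]-P[1])[:2][::-1])))
# rack base corners from c1
print("spacer a", plane(ray('scene',(251,253.5)),.084))
print("start R\n",Rn.from_rotvec(manip.get_ee_rot()).as_matrix())
cen=(P[0]+P[2])/2; print(cen)
for nm,p in (("jig",cen),("wedge",[.629,-.11,0]),("b",[.454,-.174,0]),("c",[.471,-.264,0])):
    for yd in range(-180,180,30):
        q=manip.solve_ik([p[0],p[1],.2],toolrot(np.radians(yd)))
        print(nm,yd,q)
E
```

```text
jig corners [array([0.508 , 0.0551, 0.012 ]), array([0.632, 0.081, 0.012]), array([0.5834, 0.3226, 0.012 ])] 0.1266175055257499 0.24643974279610545
yaw y 101.36086277008476
spacer a [ 0.4537 -0.0632  0.084 ]
start R
 [[-0.0005  0.45    0.893 ]
 [-0.001   0.893  -0.45  ]
 [-1.     -0.0012 -0.    ]]
[0.5457 0.1889 0.012 ]
jig -180 None
jig -150 None
jig -120 [0.3126 0.4211 1.7768 0.     0.9437 2.407 ]
jig -90 [ 0.3126  0.4211  1.7768 -0.      0.9437  1.8834]
jig -60 [ 0.3126  0.4211  1.7768 -0.      0.9437  1.3598]
jig -30 [0.3126 0.4211 1.7768 0.     0.9437 0.8362]
jig 0 [ 0.3126  0.4211  1.7768 -0.      0.9437  0.3126]
jig 30 [ 0.3126  0.4211  1.7768  0.      0.9437 -0.211 ]
jig 60 [ 0.3126  0.4211  1.7768 -0.      0.9437 -0.7346]
jig 90 [ 0.3126  0.4211  1.7768 -0.      0.9437 -1.2582]
jig 120 [ 0.3126  0.4211  1.7768 -0.      0.9437 -1.7818]
jig 150 [ 0.3126  0.4211  1.7768 -0.      0.9437 -2.3054]
wedge -180 None
wedge -150 [-0.1918  0.5036  1.6363 -0.      1.0017  2.4262]
wedge -120 [-0.1918  0.5036  1.6363  0.      1.0017  1.9026]
wedge -90 [-0.1918  0.5036  1.6363 -0.      1.00
[... 856 characters left out ...]
05  0.2977  1.9733 -0.      0.8706 -1.4377]
b 90 [-0.3905  0.2977  1.9733  0.      0.8706 -1.9613]
b 120 [-0.3905  0.2977  1.9733 -0.      0.8706 -2.4849]
b 150 None
c -180 None
c -150 [-0.5329  0.3707  1.8593 -0.      0.9116  2.0851]
c -120 [-0.5329  0.3707  1.8593  0.      0.9116  1.5615]
c -90 [-0.5329  0.3707  1.8593 -0.      0.9116  1.0379]
c -60 [-0.5329  0.3707  1.8593 -0.      0.9116  0.5143]
c -30 [-0.5329  0.3707  1.8593 -0.      0.9116 -0.0093]
c 0 [-0.5329  0.3707  1.8593 -0.      0.9116 -0.5329]
c 30 [-0.5329  0.3707  1.8593 -0.      0.9116 -1.0565]
c 60 [-0.5329  0.3707  1.8593 -0.      0.9116 -1.5801]
c 90 [-0.5329  0.3707  1.8593  0.      0.9116 -2.1037]
c 120 None
c 150 None
```

```bash
cat >> h.py <<'E'
def snap(manip,name,cams=('wrist',)):
    import json
    for n in cams:
        pos=list(map(float,manip.get_position()));rv=list(map(float,manip.get_ee_rot()))
        c=manip.camera(n)
        cv2.imwrite(f"pics/{name}_{n}.png",c["image"][:,:,::-1])
        if n=='wrist': json.dump([pos,rv],open(f"pics/{name}.json","w"))
def load(name):
    import json
    p,r=json.load(open(f"pics/{name}.json")); return cv2.imread(f"pics/{name}_wrist.png"),np.array(p),np.array(r)
E
python3 - <<'E'
from h import *
from rig import manip
manip.move_to([.55,.15,.26],toolrot(np.radians(-79)))
snap(manip,"v1"); print(manip.get_time())
E
```

```text
1.975
```

View pics/v1_wrist.png

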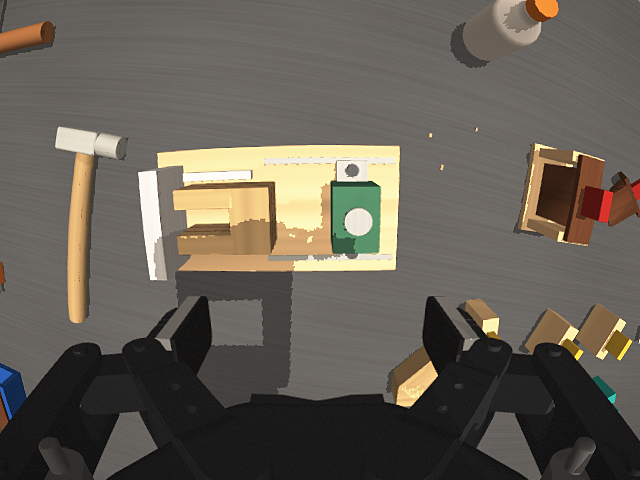

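```bash
python3 - <<'E'
import cv2
I=cv2.imread("pics/v1_wrist.png")
cv2.imwrite("pics/v1a.png",cv2.resize(I[130:290,130:410],None,fx=2.85,fy=2.85,interpolation=cv2.INTER_CUBIC))
cv2.imwrite("pics/v1b.png",cv2.resize(I[130:260,500:640],None,fx=4.5,fy=4.5,interpolation=cv2.INTER_CUBIC))
E
```

```text
(no output)
```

View pics/v1a.png

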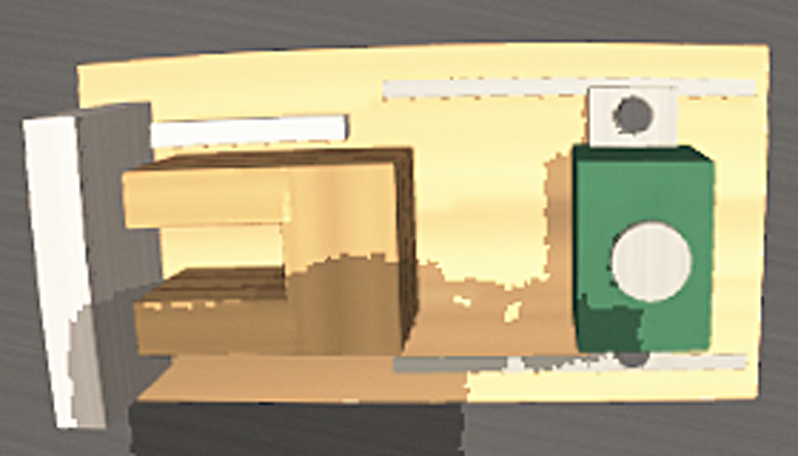

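View pics/v1b.png

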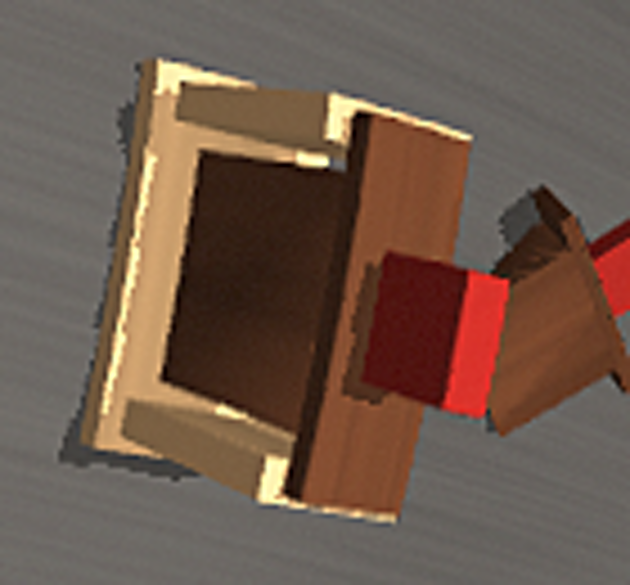

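The rack crop shows the full-width dark upright face looking towards the jig (+y), so the slope faces away from the jig. The wedge is therefore oriented the same way as the jig. In the jig crop, the workpiece's top front edge is near column 271 and the stop's top face edge is near column 332. I now extract those edges.

```bash
python3 - <<'E'
from h import *
I,p,r=load("v1"); H=hsv(I)
print(p,r)
for row in (192,200,208,215,225,235,245):
    print(row,"W",[tuple(int(x) for x in H[row,c]) for c in range(264,279)])
for row in (192,205,235):
    print(row,"S",[tuple(int(x) for x in H[row,c]) for c in range(326,338)])
E
```

```text
[0.5499 0.1506 0.26  ] [ 2.1199  0.2059 -2.1199]
192 W [(20, 112, 245), (20, 112, 245), (20, 112, 249), (19, 113, 255), (15, 128, 182), (16, 116, 88), (18, 121, 99), (13, 141, 98), (16, 126, 109), (14, 133, 96), (13, 148, 81), (24, 99, 250), (30, 54, 255), (28, 64, 254), (27, 67, 253)]
200 W [(20, 113, 245), (20, 112, 245), (20, 114, 247), (19, 115, 251), (17, 124, 247), (16, 121, 84), (17, 126, 97), (11, 146, 94), (16, 125, 108), (14, 137, 117), (15, 135, 96), (18, 117, 172), (24, 93, 255), (28, 66, 255), (27, 72, 253)]
208 W [(19, 113, 245), (19, 112, 245), (20, 112, 246), (20, 112, 251), (17, 123, 249), (15, 129, 81), (17, 120, 96), (13, 141, 98), (17, 119, 107), (13, 134, 120), (15, 127, 84), (16, 129, 121), (18, 113, 254), (24, 86, 255), (23, 90, 253)]
215 W [(20, 112, 245), (20, 112, 245), (20, 111, 246), (20, 111, 249), (17, 118, 249), (15, 122, 146), (17, 119, 92), (16, 130, 106), (16, 128, 72), (17, 118, 110), (13, 141, 103), (13, 147, 78), (23, 102, 255), (29, 69, 255), (26, 77, 253)]
225 W [(16, 124, 167), (17, 124, 166), (16, 125, 167), (17, 125, 169), (16, 127, 167), (16
[... 516 characters left out ...]
118, 82), (18, 124, 80), (12, 148, 62), (16, 118, 179), (15, 116, 217), (16, 118, 216), (16, 117, 215), (16, 118, 214)]
192 S [(16, 118, 220), (16, 118, 219), (16, 117, 222), (16, 118, 237), (15, 121, 169), (84, 228, 28), (71, 113, 90), (69, 101, 149), (70, 99, 157), (70, 101, 152), (69, 102, 152), (70, 100, 151)]
205 S [(15, 117, 191), (16, 117, 189), (15, 117, 192), (15, 120, 204), (16, 119, 148), (81, 230, 30), (69, 104, 86), (68, 100, 146), (68, 97, 152), (69, 101, 152), (69, 101, 149), (69, 100, 150)]
235 S [(16, 119, 216), (16, 119, 217), (16, 119, 221), (16, 121, 230), (15, 119, 180), (83, 223, 32), (73, 115, 53), (68, 94, 92), (69, 94, 87), (70, 96, 82), (69, 99, 149), (68, 98, 149)]
```

```bash
cat >> h.py <<'E'
def subpix(prof,lvl):
    """first crossing index of lvl"""
    for i in range(len(prof)-1):
        if (prof[i]-lvl)*(prof[i+1]-lvl)<=0 and prof[i]!=prof[i+1]:
            return i+(lvl-prof[i])/(prof[i+1]-prof[i])
E
python3 - <<'E'
from h import *
I,p,r=load("v1"); V=hsv(I)[...,2].astype(float)
W=[];S=[];SB=[]
for row in range(189,246,2):
    lit=V[row,262]; w=subpix(V[row,264:276],(lit+85)/2)
    if w is not None: W.append((264+w,row))
    lit=np.median(V[row,334:336])
    s=subpix(V[row,331:335],(lit+28)/2)
    if s is not None: S.append((331+s,row))
Wp=np.array([plane(wray(u,p,r),.066) for u in W]);Sp=np.array([plane(wray(u,p,r),.066) for u in S])
def fit(P):
    c=P.mean(0);_,_,v=np.linalg.svd(P[:,:2]-c[:2]);d=v[0]*np.sign(v[0][0]);n=np.array([-d[1],d[0]]);return c,d,np.abs((P[:,:2]-c[:2])@n).max()
for n,P in(("W",Wp),("S",Sp)):
    c,d,e=fit(P);print(n,c,np.degrees(np.arctan2(d[1],d[0])),e,P[0],P[-1],len(P))
cw,dw,_=fit(Wp);cs,ds,_=fit(Sp)
d=(dw+ds);d/=np.linalg.norm(d);n=np.array([-d[1],d[0]]);print("gap now",(cw-cs)[:2]@n, np.degrees(np.arctan2(d[1],d[0])))
# bed outline corners on z .012: right side edge cols
H=hsv(I)
bed=((H[...,2]>190)&(H[...,0]>12)&(H[...,0]<35)&(H[...,1]>40)).astype(np.uint8)
for row in (160,175,260,265):
    xs=np.where(bed[row,140:420])[0]+140;print(row,xs.min(),xs.max(),plane(wray((xs.max()+.5,row),p,r),.012))
for col in (180,220,300,380,395):
    ys=np.where(bed[140:290,col])[0]+140;print(col,ys.min(),ys.max(),plane(wray((col,ys.min()-.5),p,r),.012),plane(wray((col,ys.max()+.5),p,r),.012))
# fence
for row in (180,200,220,240,260):
    print(row,[int(x) for x in V[row,132:192]])
E
```

```text
W [0.545  0.1914 0.066 ] 11.320177014486475 0.0006013596322425434 [0.5691 0.1964 0.066 ] [0.5205 0.1863 0.066 ] 29
S [0.5554 0.1378 0.066 ] 11.374790723217892 0.00048665239327804085 [0.5794 0.1427 0.066 ] [0.531  0.1329 0.066 ] 29
gap now 0.05463539427841451 11.347483868852185
160 158 399 [0.6161 0.0788 0.012 ]
175 253 399 [0.6013 0.0754 0.012 ]
260 188 395 [0.5134 0.0581 0.012 ]
265 183 395 [0.508  0.0567 0.012 ]
180 151 269 [0.5853 0.3002 0.012 ] [0.457  0.2854 0.012 ]
220 148 270 [0.5944 0.2577 0.012 ] [0.4656 0.2397 0.012 ]
300 145 270 [0.6108 0.1788 0.012 ] [0.4829 0.1549 0.012 ]
380 146 269 [0.6259 0.1013 0.012 ] [0.5   0.072 0.012]
395 146 268 [0.6293 0.0864 0.012 ] [0.5041 0.0562 0.012 ]
180 [108, 111, 107, 108, 106, 100, 80, 255, 255, 252, 251, 252, 251, 251, 251, 251, 252, 252, 252, 252, 252, 252, 253, 255, 251, 108, 122, 125, 128, 127, 126, 130, 129, 126, 127, 129, 127, 128, 127, 129, 125, 125, 126, 123, 125, 130, 127, 119, 123, 119, 142, 243, 255, 254, 251, 251, 251, 251, 252, 253]
200 [110, 107, 108, 107, 107, 103, 101, 91, 194, 255, 253, 251, 251, 252, 251, 251, 251, 25
[... 422 characters left out ...]
27, 126, 125, 127, 128, 124, 127, 131, 127, 123, 125, 125, 113, 167, 255, 255, 253, 253, 252]
240 [107, 104, 103, 105, 107, 107, 108, 111, 109, 109, 108, 100, 138, 255, 255, 252, 252, 252, 251, 251, 251, 252, 252, 255, 255, 180, 185, 186, 190, 181, 131, 99, 104, 106, 108, 105, 108, 107, 107, 104, 110, 107, 106, 105, 109, 140, 169, 165, 164, 163, 164, 163, 163, 165, 166, 165, 164, 166, 165, 165]
260 [109, 109, 108, 106, 109, 107, 107, 107, 106, 106, 109, 109, 105, 104, 91, 185, 255, 254, 252, 253, 255, 241, 171, 184, 184, 185, 189, 190, 190, 185, 186, 187, 148, 97, 104, 105, 109, 108, 109, 110, 110, 106, 111, 108, 106, 109, 108, 108, 108, 107, 109, 108, 109, 105, 104, 138, 194, 209, 204, 202]
```

```bash
python3 - <<'E'
from h import *
from rig import manip
I,p,r=load("v1")
d=np.array([np.cos(np.radians(11.35)),np.sin(np.radians(11.35))]);n=np.array([-d[1],d[0]])
f=plane(wray((158.5,200),p,r),.082);w=plane(wray((172.5,200),p,r),.066);print("offset from fence est",(f-w)[:2]@n, (f-w))
e=[plane(wray((300,144.5),p,r),.012),plane(wray((300,270.5),p,r),.012)];print([x[:2]@d for x in e],[x[:2]@n for x in e])
manip.move_to([.55,-.10,.27],toolrot(np.radians(-79)))
snap(manip,"v2"); print(manip.get_time())
E
```

```text
offset from fence est 0.0067990425825612735 [0.0014 0.0072 0.016 ]
[np.float64(0.6340580729427074), np.float64(0.5039460958034039)] [np.float64(0.05512017132262414), np.float64(0.056881171730304256)]
3.0083
```

View pics/v2_wrist.png

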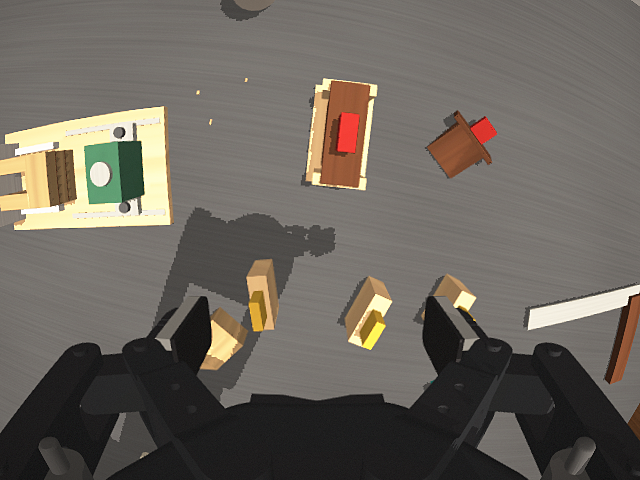

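v2 shows the wedge's tab top at (348,132) and its head in the rack. The yellow tabs are at (258,310) and (373,330), with a third behind the right finger at about (462,300). The offcut is at (225,340), next to the first spacer, and the decoy wedge at (458,147). I now take the top faces by mask and triangulate them.

```bash
python3 - <<'E'
from h import *
def masks(I):
    H=hsv(I);h,s,v=[H[...,i].astype(int) for i in range(3)]
    return {'redtop':((h<6)|(h>174))&(s>165)&(v>175),'yel':(h>=20)&(h<33)&(s>150)&(v>80),'green':(h>60)&(h<90)&(s>60)&(v>20)&(v<190)}
def desc(m,n):
    for k,M in m.items():
        for c,st,l in comps(M,25):
            cn,_=cv2.findContours(l.astype(np.uint8),cv2.RETR_EXTERNAL,cv2.CHAIN_APPROX_NONE)
            q=cv2.minAreaRect(cn[0]); ap=cv2.approxPolyDP(cn[0],2.0,True)[:,0]
            print(n,k,c,st[:5],"rect",np.round(q[0],1),np.round(q[1],1),round(q[2],1),ap.tolist() if k!='yel' or 1 else '')
I1,p1,r1=load("v1");I2,p2,r2=load("v2")
desc(masks(I1),'v1');desc(masks(I2),'v2')
H=hsv(I2)
for q in ((258,297),(257,315),(265,300),(375,340),(371,325),(380,325)): print(q,H[q[1],q[0]])
E
```

```text
v1 redtop [636.4944 191.191 ] [632 183   8  17  89] rect [635.5 191. ] [16.  7.] 90.0 [[639, 183], [632, 188], [636, 199], [639, 198]]
v1 redtop [605.5614 206.0281] [599 190  14  33 285] rect [605.6 206.1] [ 9.3 31.5] 10.6 [[604, 190], [599, 220], [606, 222], [612, 192]]
v1 yel [492.3016 334.9048] [487 331  14   9  63] rect [493.7 334.5] [14.   6.6] 10.3 [[487, 332], [489, 337], [500, 339], [493, 331]]
v1 yel [617.808  344.4778] [605 331  27  29 427] rect [617.8 344.7] [20.  23.6] 33.7 [[615, 331], [605, 348], [620, 359], [631, 341]]
v1 yel [572.4084 348.4136] [562 339  21  22 191] rect [572.  348.5] [21.9 10.6] 45.0 [[567, 339], [562, 345], [575, 355], [576, 360], [582, 351], [578, 351], [578, 347]]
v1 green [353.9917 215.6449] [ 331  181   49   73 2760] rect [355. 217.] [72. 48.] 90.0 [[332, 181], [333, 252], [377, 251], [379, 187], [371, 181]]
v1 green [603.4818 386.9818] [592 375  24  29 220] rect [605.1 387.6] [31.4 10.1] 51.7 [[592, 378], [611, 403], [607, 398], [615, 392], [597, 375]]
v2 redtop [347.9576 132.0127] [337 112  23  41 708] rect [348.  132.2] [18.2 39.2] 6.3 [[342,
[... 230 characters left out ...]
ect [257.3 310.6] [39.8 15.9] 80.0 [[254, 291], [249, 301], [254, 330], [262, 330], [266, 317], [262, 292]]
v2 yel [466.6562 312.    ] [459 306  17  15  32] rect [467.4 313. ] [20.6  2.7] 42.9 [[459, 307], [475, 320], [464, 308]]
v2 yel [371.8801 329.1284] [360 310  25  40 584] rect [371.7 329.4] [19.1 37.4] 30.5 [[374, 310], [360, 331], [364, 342], [362, 345], [369, 349], [384, 327], [380, 313]]
v2 green [115.9385 171.1722] [  84  141   60   63 2811] rect [114.2 172.1] [60.7 57.1] 85.9 [[139, 141], [85, 146], [89, 203], [121, 202], [143, 193]]
(258, 297) [ 20 194 155]
(257, 315) [ 20 191 223]
(265, 300) [ 17 109 239]
(375, 340) [ 30 167 255]
(371, 325) [ 20 190 142]
(380, 325) [ 29 165 255]
```

```bash
python3 - <<'E'
from h import *
I1,p1,r1=load("v1");I2,p2,r2=load("v2")
d=np.array([np.cos(np.radians(11.35)),np.sin(np.radians(11.35))]);n=np.array([-d[1],d[0]])
a=wray((605.56,206.03),p1,r1);b=wray((347.96,132.01),p2,r2)
print("wedge tab top tri",*tri([a,b]), "plane v2 z=.110",plane(b,.110))
def rectyaw(pts,z,p,r):
    Q=np.array([plane(wray(u,p,r),z) for u in pts]);return Q
Q=rectyaw([(342,112),(337,149),(354,152),(359,115)],.110,p2,r2)
e=(Q[0]-Q[1]+Q[3]-Q[2])[:2];print("tab len/wid",[np.linalg.norm(Q[i]-Q[i-1]) for i in range(4)],"yaw",np.degrees(np.arctan2(e[1],e[0])))
# head edges in v2
H=hsv(I2)
head=((H[...,0]<14)&(H[...,1]>90)&(H[...,2]>70)); head[:, :300]=0;head[:,385:]=0;head[:70]=0;head[200:]=0
for c,st,l in comps(head,200):
    cn,_=cv2.findContours(l.astype(np.uint8),0,1);ap=cv2.approxPolyDP(cn[0],3,True)[:,0];print(st,ap.tolist())
# stop corners
for u1,u2 in(((332,187),(85,146)),((333,252),(89,203))):
    print("stop corner tri",*tri([wray(u1,p1,r1),wray(u2,p2,r2)]))
# yellow tops
for n_,I in (("scene",cv2.imread("pics/scene0.png")),("side",cv2.imread("pics/side0.png")),("v2",I2)):
    H=hsv(I);h,s,v=[H[...,i].astype(int) for i in range(3)]
    for c,st,l in comps((h>=25)&(h<34)&(s>130)&(v>200),20):
        cn,_=cv2.findContours(l.astype(np.uint8),0,1);q=cv2.minAreaRect(cn[0]);
        B=cv2.boxPoints(q)
        if n_=="v2": R=[plane(wray(u,p2,r2),.084) for u in B];C=plane(wray(c,p2,r2),.084)
        else: R=[plane(ray(n_,u),.084) for u in B];C=plane(ray(n_,c),.084)
        E=[R[1]-R[0],R[2]-R[1]];E.sort(key=np.linalg.norm)
        print(n_,c,st[4],"P@.084",C,"long/short",np.linalg.norm(E[1]),np.linalg.norm(E[0]),"yaw",np.degrees(np.arctan2(E[1][1],E[1][0]))%180)
E
```

```text
wedge tab top tri [ 0.6283 -0.108   0.1095] 2.0164931899799504e-05 plane v2 z=.110 [ 0.6282 -0.108   0.11  ]
tab len/wid [np.float64(0.012884351951132186), np.float64(0.02829253174498193), np.float64(0.012965733933597108), np.float64(0.02837050876336276)] yaw 3.761333796821353
[ 320   81   50  106 4044] [[331, 81], [320, 182], [357, 186], [369, 86]]
stop corner tri [0.5809 0.1428 0.0627] 0.00019904424288333226
stop corner tri [0.5245 0.1305 0.0649] 6.0399738199863707e-05
scene [251.     253.0968] 31 P@.084 [ 0.453  -0.0623  0.084 ] long/short 0.02681105719139116 0.007926605440989947 yaw 17.686645642788218
scene [222.3056 285.6389] 36 P@.084 [ 0.4544 -0.1748  0.084 ] long/short 0.027828770331040233 0.00841729469857719 yaw 164.25267041148084
scene [203.1333 317.6222] 45 P@.084 [ 0.473  -0.2642  0.084 ] long/short 0.02833174851075577 0.00950865500156568 yaw 165.12242775452668
side [299.9531 307.0156] 64 P@.084 [ 0.4506 -0.063   0.084 ] long/short 0.02885296351739989 0.009417897383719823 yaw 15.409779765611084
side [328.6316 354.3947] 76 P@.084 [ 0.4527 -0.175   0.084 ] long/short 0.028762503092044048 0.008820573011380681 yaw 165.71119400016318
side [363.1011 392.7416] 89 P@.084 [ 0.4712 -0.2647  0.084 ] long/short 0.028950880963893526 0.009012922462165927 yaw 164.9519234052952
v2 [373.6215 335.5777] 251 P@.084 [ 0.4538 -0.1731  0.084 ] long/short 0.029435390180992185 0.00917420768532827 yaw 165.7273713831456
```

The measured heights agree with the text: wedge tab top 0.1095 (expected 0.110), and stop top 0.063 to 0.065 (expected 0.066). The gap is now 54.6 mm and the workpiece is about 6.8 mm off, so the home gap is about 61 mm and two spacers are needed. I'll use C and B, because A stands beside the offcut. C goes first, jaws across its tab. B follows with the jaws along x, so the fingers clear C's tab.

```bash
cat >> h.py <<'E'
YJ=np.radians(11.35)
D=np.array([np.cos(YJ),np.sin(YJ)]);N=np.array([-D[1],D[0]])
def J(s,t,z): return list(D*s+N*t)+[z]
SX=0.5690; NW=0.0804; NS=0.0258
def ny(manip):
    p=np.array(manip.get_position());return p[:2]@D,p[:2]@N,p[2]
def fj(manip):
    f=np.array(manip.get_contact_force());return np.array([f[:2]@D,f[:2]@N,f[2]])
E
python3 - <<'E'
from h import *
from rig import manip
R=toolrot(np.radians(165.1-270))
manip.command_gripper(.05,60)
manip.move_to([.472,-.2645,.15],R)
manip.servo_line([.472,-.2645,.081],rate=.15)
print(manip.get_contact_force())
manip.command_gripper(0,60)
print("w",manip.get_width(),manip.get_contact_force(),manip.get_position())
manip.servo_line([.472,-.2645,.16],rate=.15)
print("w",manip.get_width(),manip.get_contact_force(),manip.get_time())
snap(manip,"g1",("side","scene"))
E
python3 -c "
import cv2
a=cv2.imread('pics/g1_side.png')[280:480,240:480];cv2.imwrite('pics/g1c.png',cv2.resize(a,None,fx=3,fy=3))"
```

```text
[ 1.0317 -0.0471 -0.177 ]
w 0.008802722294329667 [-0.8791  0.3206  6.0645] [ 0.4725 -0.2649  0.0819]
w 0.008251734871349083 [ 0.1814  0.1269 -0.9108] 6.05
```

View pics/g1c.png

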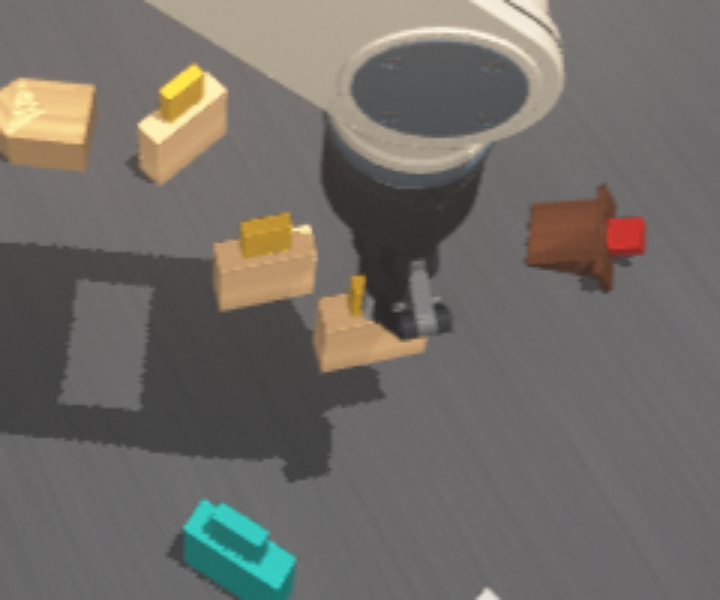

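The crop shows spacer C lifted upright in the fingers, reading about 0.9 N of weight. Next I place it in the gap and push it home.

```bash
python3 - <<'E'
from h import *
from rig import manip
R=toolrot(YJ-np.pi/2)
manip.servo_line([.472,-.2645,.20],rate=.3)
manip.move_to(J(SX,.064,.20),R)
manip.servo_line(J(SX,.064,.102),rate=.2)
manip.hold(.1); f0=fj(manip); print("f0",f0,ny(manip),manip.get_time())
z=.098
while z>.086:
    manip.servo_line(J(SX,.064,z),rate=.05)
    f=fj(manip)-f0
    if f[2]>3: break
    z-=.001
print("touch z",z,f,ny(manip),manip.get_time())
snap(manip,"p1",("side","wrist"))
E
python3 -c "
import cv2
a=cv2.imread('pics/p1_side.png')[120:300,200:400];cv2.imwrite('pics/p1c.png',cv2.resize(a,None,fx=3,fy=3))"
```

```text
f0 [ 1.2444  0.4707 -0.1957] (np.float64(0.5702236573141869), np.float64(0.06384325519760481), np.float64(0.1034883534559945)) 8.8083
touch z 0.093 [-4.8745 -0.7845  8.7484] (np.float64(0.5691181064586475), np.float64(0.06406573534867314), np.float64(0.09393999369938212)) 10.3083
```

View pics/p1c.png

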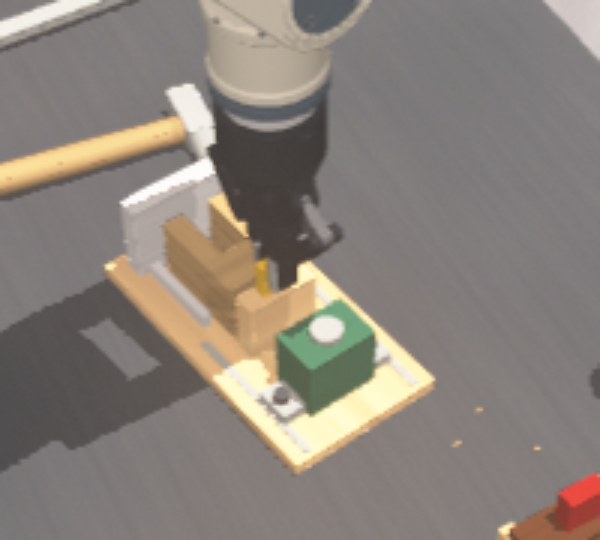

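View pics/p1_wrist.png

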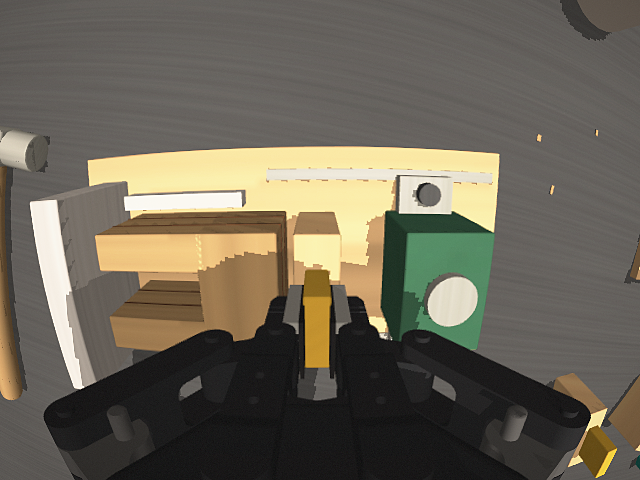

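Both views show spacer C in the gap beside the workpiece, square to it and on the bed (touch at z=0.093, as expected). Now I push towards the fence until the force rises.

```bash
python3 - <<'E'
from h import *
from rig import manip
manip.servo_line(J(SX,.064,.0940),rate=.05); manip.hold(.1)
f0=fj(manip);print("f0",f0,manip.get_time())
t=.064;log=[]
while t<.086:
    t+=.001; manip.servo_line(J(SX,t,.0940),rate=.04)
    f=fj(manip)-f0; log.append((round(t,4),round(ny(manip)[1],4),*np.round(f,1)))
    if f[1]<-12: break
for l in log: print(*l)
manip.hold(.1);print(fj(manip)-f0,ny(manip),manip.get_time())
snap(manip,"p2",("wrist",))
E
```

```text
f0 [-1.0486 -0.5877  1.1681] 10.7583
0.065 0.065 1.1 0.3 -0.8
0.066 0.0661 1.0 0.2 -0.7
0.067 0.0671 0.9 0.5 -0.6
0.068 0.0681 1.6 1.3 -1.1
0.069 0.0691 0.6 0.4 -1.1
0.07 0.0701 1.5 0.8 -1.5
0.071 0.071 1.1 0.3 -1.0
0.072 0.072 0.9 -1.2 -1.8
0.073 0.0731 1.0 -0.5 -1.1
0.074 0.0741 0.4 0.4 -1.6
0.075 0.0751 -0.1 -0.1 -1.8
0.076 0.0761 0.9 -0.7 -1.3
0.077 0.0771 0.9 0.6 -1.0
0.078 0.0781 1.2 0.4 -0.7
0.079 0.0785 1.2 -4.3 -0.5
0.08 0.0786 0.9 -9.4 -0.4
0.081 0.0788 1.2 -15.1 0.2
[  0.9612 -14.2488   0.3245] (np.float64(0.5689745349281372), np.float64(0.07877881236014553), np.float64(0.09405412836107913)) 15.1083
```

View pics/p2_wrist.png

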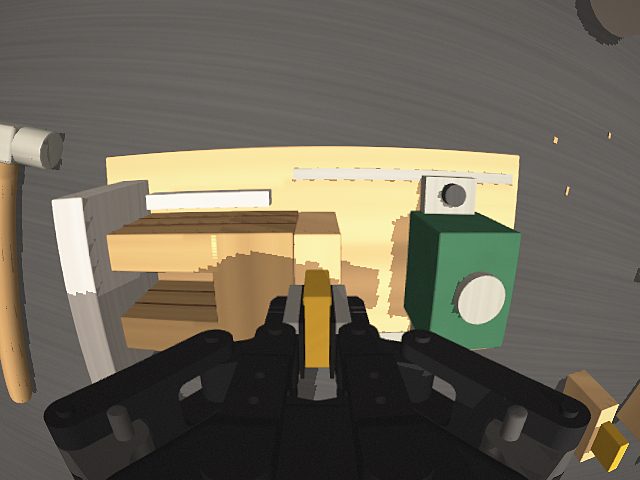

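C and the workpiece moved together, and the force rose sharply at n=0.0785. That is 8 mm of travel, so the workpiece is home and the picture shows C flush against it. I release C and fetch B with the jaws along its x.

```bash
python3 - <<'E'
from h import *
from rig import manip
manip.servo_line(J(SX,.0788,.0930),rate=.05)
manip.command_gripper(.035,60)
manip.servo_line(J(SX,.0788,.15),rate=.25)
print(manip.get_time())
snap(manip,"p3",("wrist",))
R=toolrot(np.radians(165.5-180))
b=[.4537,-.1743]
manip.command_gripper(.06)
manip.move_to(b+[.17],R)
snap(manip,"b1",("wrist",))
print(manip.get_time(),manip.get_position())
E
```

```text
16.15
18.2167 [ 0.454  -0.1739  0.17  ]
```

View pics/p3_wrist.png

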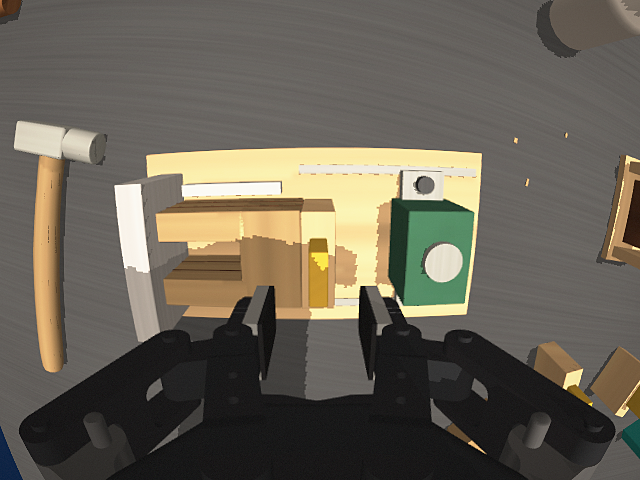

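View pics/b1_wrist.png

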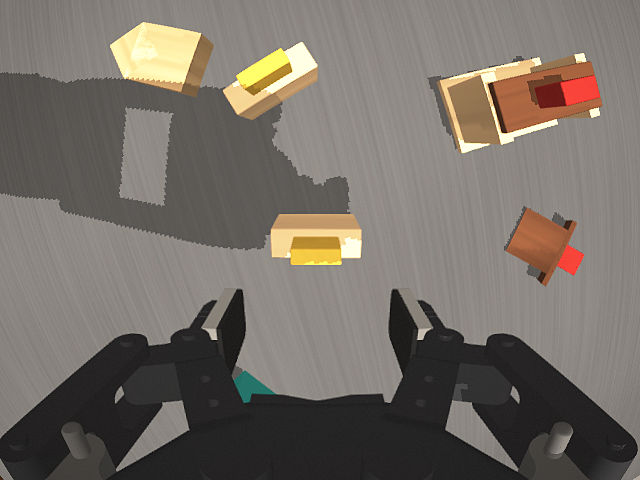

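C stands flush against the workpiece at (318,270) with its tab upright. B sits square in the jaws' column at (316,250). I check B's tab-top row before descending.

```bash
python3 - <<'E'
from h import *
I,p,r=load("b1");H=hsv(I)
print([tuple(map(int,H[y,316])) for y in range(232,270,2)])
print(wproj([.4537,-.1743,.084],p,r), wproj([.4537,-.1743,.054],p,r))
h,s,v=[H[...,i].astype(int) for i in range(3)]
m=(h>=24)&(h<34)&(s>130)&(v>200);m[:220]=0
for c,st,l in comps(m,20): print(c,st,plane(wray(c,p,r),.084))
E
```

```text
[(21, 100, 248), (21, 99, 248), (18, 137, 235), (20, 197, 179), (20, 191, 182), (20, 192, 183), (20, 190, 184), (20, 193, 184), (20, 189, 196), (23, 186, 247), (23, 185, 244), (23, 184, 245), (23, 184, 244), (23, 184, 245), (23, 185, 245), (22, 185, 244), (30, 155, 255), (173, 7, 141), (17, 16, 142)]
[315.5507 259.0142] [315.672  245.1689]
[322.113 262.913] [301 261  40   4 115] [ 0.4568 -0.1776  0.084 ]
```

```bash
python3 - <<'E'
from h import *
from rig import manip
b=[.4539,-.1735]
manip.servo_line(b+[.081],rate=.15)
manip.command_gripper(0,60)
print("w",manip.get_width(),manip.get_contact_force(),manip.get_position())
manip.servo_line(b+[.20],rate=.3)
print("w",manip.get_width(),manip.get_contact_force(),manip.get_time())
R=toolrot(YJ)
manip.move_to(J(SX,.048,.20),R)   # spacer 2 centre; C occupies to ~.0685, stop .0258
manip.servo_line(J(SX,.048,.105),rate=.2)
manip.hold(.1); f0=fj(manip); print("f0",f0,ny(manip),manip.get_time())
snap(manip,"q1",("wrist","side"))
E
python3 -c "
import cv2
a=cv2.imread('pics/q1_side.png')[120:300,200:400];cv2.imwrite('pics/q1c.png',cv2.resize(a,None,fx=3,fy=3))"
```

```text
w 0.028586474704525452 [-0.6564  0.6113  4.5982] [ 0.4545 -0.1738  0.082 ]
w 0.028896392983697988 [-0.1443  0.856  -2.4055] 19.8833
f0 [-0.1549  0.0854 -1.5289] (np.float64(0.5701868032216142), np.float64(0.047703483642205974), np.float64(0.10655189492659345)) 21.9083
```

View pics/q1_wrist.png

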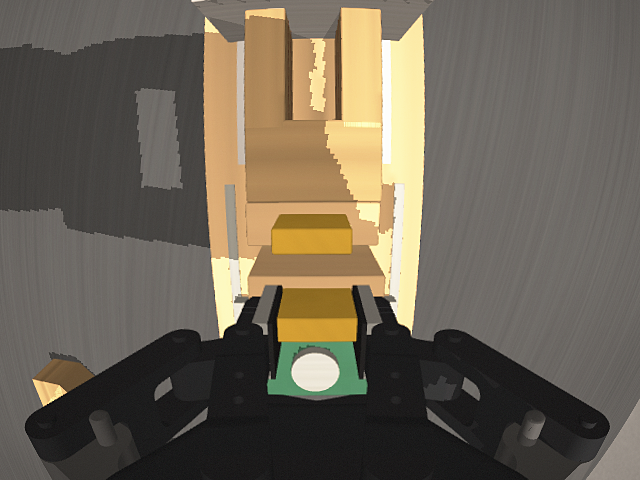

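View pics/q1c.png

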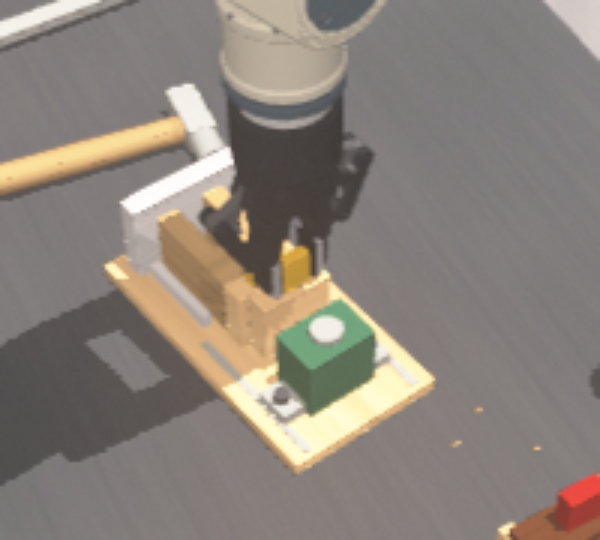

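Wrist view: B's tab at (316,315) is centred and parallel to C's tab at (312,234), and both stand inside the gap. I lower it to the bed and then slide it against C.

```bash
python3 - <<'E'
from h import *
from rig import manip
f0=fj(manip)
z=.097
while z>.088:
    manip.servo_line(J(SX,.048,z),rate=.06)
    f=fj(manip)-f0
    if f[2]>3.5: break
    z-=.001
print("touch z",z,f,ny(manip),manip.get_time())
z+=.0008
manip.servo_line(J(SX,.055,z),rate=.04); manip.hold(.1); f0=fj(manip);print(f0,ny(manip))
t=.055;log=[]
while t<.064:
    t+=.0008; manip.servo_line(J(SX,t,z),rate=.04)
    f=fj(manip)-f0; log.append((round(t,4),round(ny(manip)[1],4),*np.round(f,1)))
    if f[1]<-7: break
for l in log: print(*l)
print(manip.get_time())
manip.servo_line(J(SX,t-.0004,z-.0008),rate=.05)
manip.command_gripper(.050,60)
manip.servo_line(J(SX,t-.0004,.16),rate=.25)
print(manip.get_time())
snap(manip,"q2",("wrist","side"))
E
python3 -c "
import cv2
a=cv2.imread('pics/q2_side.png')[120:300,200:400];cv2.imwrite('pics/q2c.png',cv2.resize(a,None,fx=3,fy=3))"
```

```text
touch z 0.093 [-2.3732  0.6092 11.8879] (np.float64(0.5691546114948612), np.float64(0.04804586273673379), np.float64(0.09402291088881129)) 23.2917
[-1.293   1.9812  6.0219] (np.float64(0.5691707320212087), np.float64(0.05527728840900261), np.float64(0.09407962725087367))
0.0558 0.0557 -1.6 -1.4 -0.6
0.0566 0.0562 0.1 -3.7 -0.7
0.0574 0.0567 0.1 -6.3 0.7
0.0582 0.0576 -0.4 -5.6 -0.0
0.059 0.0579 0.3 -7.9 -0.8
24.9667
25.975
```

View pics/q2_wrist.png

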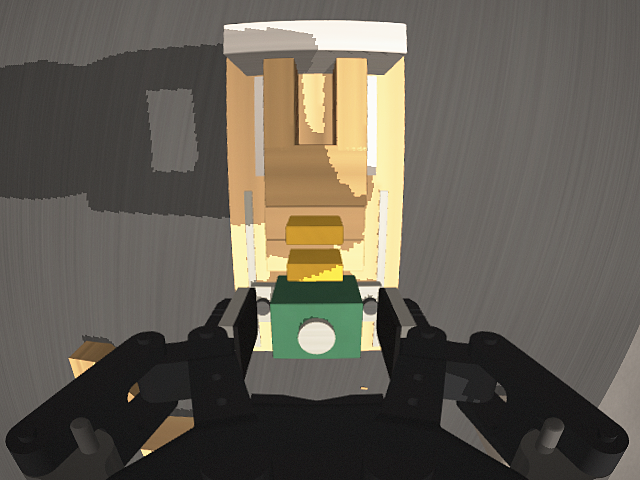

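View pics/q2c.png

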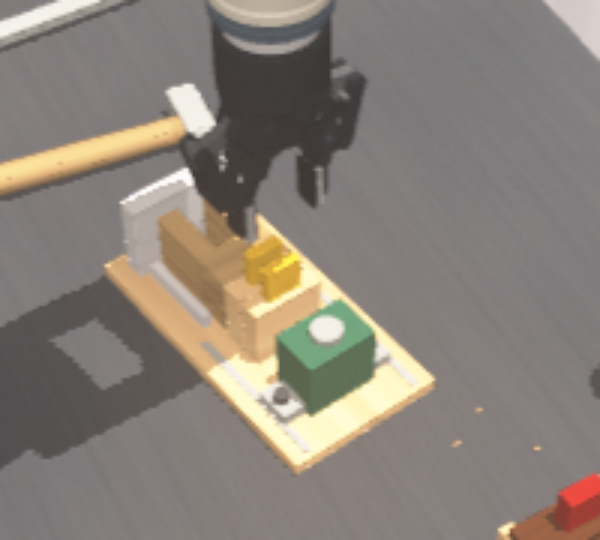

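```bash
python3 -c "
import cv2
a=cv2.imread('pics/q2_wrist.png')[130:300,220:410];cv2.imwrite('pics/q2d.png',cv2.resize(a,None,fx=3.5,fy=3.5,interpolation=cv2.INTER_CUBIC))"
```

```text
(no output)
```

View pics/q2d.png

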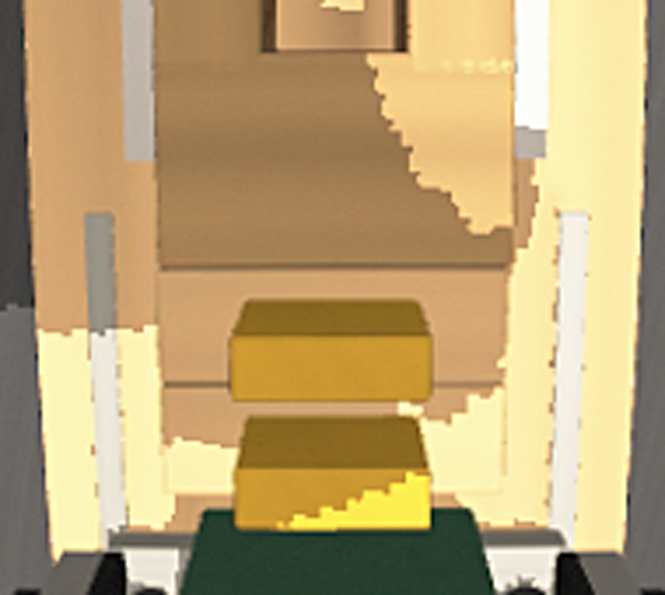

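The enlarged crop shows two thin joint lines and no open gap, so workpiece, C and B are flush. Next is the wedge: hover, look, then grasp.

```bash
python3 - <<'E'
from h import *
from rig import manip
I2,p2,r2=load("v2")
Q=np.array([plane(wray(u,p2,r2),.080) for u in [(331,81),(320,182),(357,186),(369,86)]])
e=(Q[0]-Q[1]+Q[3]-Q[2])[:2];print("head",[np.linalg.norm(Q[i]-Q[i-1]) for i in range(4)],np.degrees(np.arctan2(e[1],e[0])),Q.mean(0))
manip.servo_line(J(SX,.0586,.22),rate=.4)
manip.move_to([.6283,-.108,.20],toolrot(np.radians(4-90)))
snap(manip,"w1"); print(manip.get_time())
I,p,r=load("w1");H=hsv(I);h,s,v=[H[...,i].astype(int) for i in range(3)]
m=((h<6)|(h>174))&(s>150)&(v>170)
for c,st,l in comps(m,60):
    cn,_=cv2.findContours(l.astype(np.uint8),0,1);q=cv2.minAreaRect(cn[0]);B=[plane(wray(u,p,r),.110)[:2] for u in cv2.boxPoints(q)]
    E=sorted([B[1]-B[0],B[2]-B[1]],key=np.linalg.norm)
    print(c,st,plane(wray(c,p,r),.110),[np.linalg.norm(x) for x in E],np.degrees(np.arctan2(E[1][1],E[1][0])))
print(tri([wray((347.96,132.01),p2,r2)]+[wray(c,p,r) for c,st,l in comps(m,60)][:1]) if 1 else 0)
E
```

```text
head [np.float64(0.03165382630140593), np.float64(0.08552396219236087), np.float64(0.0312845469818356), np.float64(0.08525835097519197)] 4.887904549966634 [ 0.6279 -0.1076  0.08  ]
27.55
[489.2817 191.0452] [473 173  32  35 575] [ 0.6762 -0.2093  0.11  ] [np.float64(0.016430553958326686), np.float64(0.0169921841588643)] -126.62974326067214
[317.489  253.9671] [ 306  231   24   48 1094] [ 0.6293 -0.1079  0.11  ] [np.float64(0.01331253756468228), np.float64(0.02903206076180264)] -175.33246991521474
(array([ 0.6555, -0.1054,  0.2907]), np.float64(0.03748203177929636))
```

View pics/w1_wrist.png

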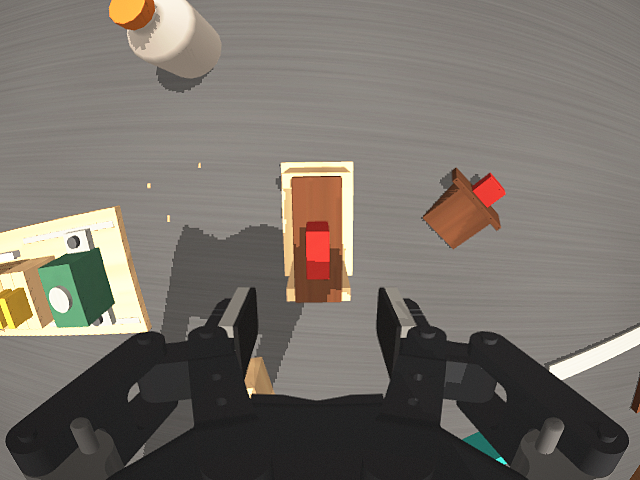

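The hover view shows the rack wedge's tab at (317,254), centred between the jaws, and the decoy at (460,210) well clear. The yaw is 4.7° and the position agrees with v2 to 1 mm. The last triangulation line I printed paired the decoy tab by mistake, so I disregard it. Now I grasp the wedge and lift it straight up.

```bash
python3 - <<'E'
from h import *
from rig import manip
R=toolrot(np.radians(4.7-90)); w=[.6288,-.1080]
manip.servo_line(w+[.13],R,rate=.2)
manip.servo_line(w+[.107],R,rate=.15)
print(fj(manip))
manip.command_gripper(0,80)
print("w",manip.get_width(),manip.get_contact_force(),manip.get_position())
manip.servo_line(w+[.25],R,rate=.2)
print("w",manip.get_width(),manip.get_contact_force(),manip.get_time())
R=toolrot(YJ-np.pi/2)
manip.move_to(J(SX,.0295,.25),R)
manip.servo_line(J(SX,.0295,.175),rate=.2)
manip.hold(.15);print(fj(manip),ny(manip),manip.get_time())
snap(manip,"w2",("wrist","side","scene"))
E
python3 -c "
import cv2,numpy as np
a=cv2.imread('pics/w2_side.png')[120:300,200:400];b=cv2.imread('pics/w2_scene.png')[150:290,270:400]
a=cv2.resize(a,(400,360));b=cv2.resize(b,(390,360));cv2.imwrite('pics/w2c.png',np.hstack([a,b]))"
```

```text
[-0.2479 -0.3815 -1.3103]
w 0.012284199066992975 [-1.2034  0.914   6.3613] [ 0.6294 -0.1081  0.1082]
w 0.01238537324486372 [-0.1193 -0.4049 -2.3418] 29.6417
[-0.2425 -0.6344 -1.7424] (np.float64(0.5702883243683919), np.float64(0.02916222841494325), np.float64(0.17660439942564227)) 31.3333
```

View pics/w2_wrist.png

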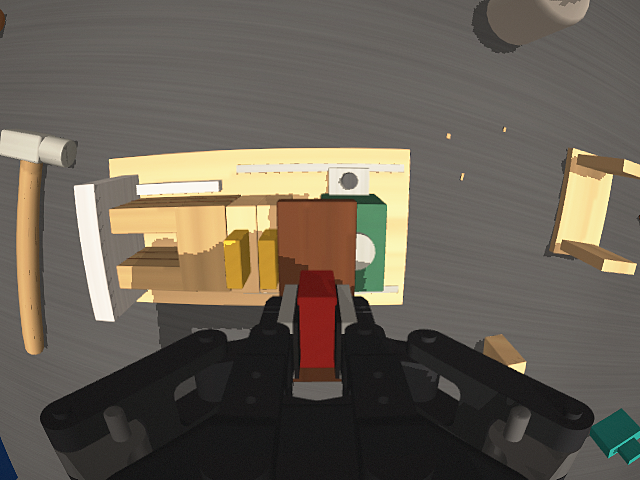

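View pics/w2c.png

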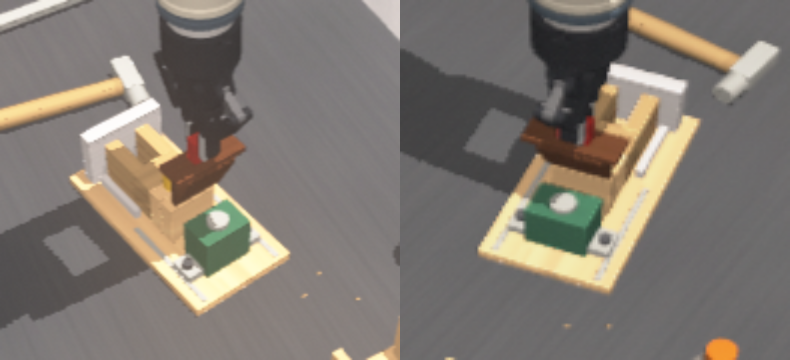

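```bash
python3 - <<'E'
from h import *
I,p,r=load("w2")
for u,z in(((278,240),.148),((225.5,225),.066),((257,225),.066),((357,240),.148)):
    print(u,plane(wray(u,p,r),z)[:2]@N)
print(p[:2]@N)
V=hsv(I)[...,2]
print([int(x) for x in V[215,218:282]])
E
```

```text
(278, 240) 0.04485337364534638
(225.5, 225) 0.08799245599249789
(257, 225) 0.06707665937710904
(357, 240) 0.011925479963323216
0.02916222841494325
[240, 241, 241, 242, 242, 247, 239, 78, 255, 255, 252, 251, 251, 251, 251, 251, 251, 251, 251, 251, 251, 251, 251, 251, 251, 251, 251, 251, 251, 251, 251, 251, 251, 251, 251, 252, 255, 250, 159, 255, 254, 251, 251, 251, 252, 252, 251, 252, 253, 251, 223, 206, 209, 211, 208, 209, 211, 220, 156, 101, 124, 134, 133, 133]
```

The measured edges agree: the wedge's upright face is at n=0.045 to 0.046 and B's face at 0.047 to 0.0485. That gives about 2 mm of clearance, so I insert.

```bash
python3 - <<'E'
from h import *
from rig import manip
manip.command_gripper(0,120)
f0=fj(manip);print("f0",f0,manip.get_width())
t=.0295;ok=True
for z in (.160,.150,.144,.138):
    manip.servo_line(J(SX,t,z),rate=.08); f=fj(manip)-f0
    print(z,f,ny(manip)[1])
    if np.abs(f).max()>6: ok=False;break
if ok:
    manip.hold(.1); f0=fj(manip)
    while t<.036:
        t+=.0007; manip.servo_line(J(SX,t,.138),rate=.04); f=fj(manip)-f0
        print(round(t,4),round(ny(manip)[1],4),np.round(f,1))
        if f[1]<-4: break
print(manip.get_time())
E
```

```text
f0 [ 0.6626 -0.0465 -1.005 ] 0.011420003204684266
0.16 [-0.5522  0.4626  0.0429] 0.02950701553919203
0.15 [-0.2795  0.1006 -0.0835] 0.029488915219290084
0.144 [-0.5414 -0.3716 -1.3298] 0.0294889014499278
0.138 [-0.0815  0.4245  0.2591] 0.02947616301645701
0.0302 0.0303 [ 1.   0.2 -0.5]
0.0309 0.0309 [ 1.   0.2 -1.2]
0.0316 0.0315 [ 0.5 -0.3 -0. ]
0.0323 0.032 [ 0.7 -3.9  0.3]
0.033 0.0323 [ 0.7 -6.1  0.2]
34.1583
```

```bash
python3 - <<'E'
from h import *
from rig import manip
t=.0320; z=.137
manip.servo_line(J(SX,t,.138),rate=.05); manip.hold(.1)
f=fj(manip); print("start",f)
fz0=-1.0
while z>.108:
    manip.servo_line(J(SX,t,z),rate=.04); f=fj(manip); P=ny(manip)
    print(round(z,4),round(t,4),np.round(P,4),np.round(f,1),round(manip.get_time(),2))
    if f[2]-fz0>22: break
    if abs(f[1])>2: t+=np.clip(.6*f[1]/5400,-.0008,.0008)
    z-= .0015 if f[2]<4 else .001
print(manip.get_width())
E
```

```text
start [ 0.7319 -4.4323 -1.3415]
0.137 0.032 [0.5691 0.0319 0.137 ] [ 0.4 -4.1 -1.2] 34.76
0.1355 0.0315 [0.569  0.0317 0.1353] [ 1.3 -2.6 -1.6] 35.01
0.134 0.0313 [0.5688 0.0315 0.1338] [-0.2 -0.1 -1.6] 35.26
0.1325 0.0313 [0.5688 0.0314 0.1323] [ 0.6 -0.  -2.3] 35.51
0.131 0.0313 [0.5689 0.0313 0.1309] [ 1.3 -0.2 -2.1] 35.76
0.1295 0.0313 [0.5693 0.0315 0.1297] [0.6 1.3 1.1] 36.01
0.128 0.0313 [0.5696 0.0317 0.1291] [-2.1  3.6  8.1] 36.26
0.127 0.0317 [0.5698 0.0319 0.1287] [-3.5  2.  15.5] 36.51
0.126 0.0319 [0.5699 0.032  0.1284] [-5.6  1.2 20.7] 36.76
0.125 0.0319 [0.57   0.032  0.1282] [-7.7  2.  30. ] 37.01
0.0115649190148312
```

The stack went tight with the wedge foot about 21 mm above the bed, against 20.6 mm predicted, so it isn't on the bed. The push is 30 N. Now I hold briefly and look.

```bash
python3 - <<'E'
from h import *
from rig import manip
manip.hold(.5);print(fj(manip),ny(manip),manip.get_width(),manip.get_time())
snap(manip,"z1",("wrist","side","scene"))
E
python3 -c "
import cv2,numpy as np
a=cv2.imread('pics/z1_side.png')[130:290,210:370];b=cv2.imread('pics/z1_scene.png')[150:290,270:400]
a=cv2.resize(a,(400,400));b=cv2.resize(b,(390,400));cv2.imwrite('pics/z1c.png',np.hstack([a,b]))"
```

```text
[-7.0999  1.8309 28.0503] (np.float64(0.5700678313362946), np.float64(0.032054604711158924), np.float64(0.12826876304508023)) 0.011323318154047458 37.5083
```

View pics/z1_wrist.png

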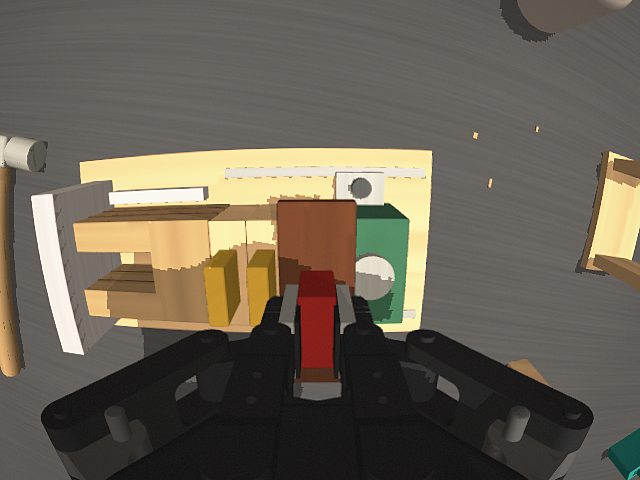

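View pics/z1c.png

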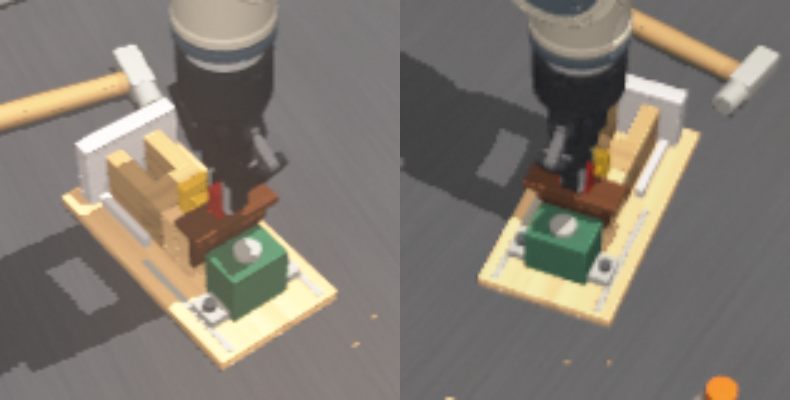

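All views show the wedge upright between B and the stop, its head parallel to them at (317,245). The spacers at (220,285) and (260,285) are upright and flush, and the hammer, bottle and offcut show no sign of having moved. One last numeric check of the workpiece against the fence, then I hand in.

```bash
python3 - <<'E'
from h import *
from rig import manip
for nm in("z1",):
    I,p,r=load(nm);V=hsv(I)[...,2].astype(int)
    for row in (228,238): print(row,[int(x) for x in V[row,34:84]])
    cv2.imwrite("pics/z1f.png",cv2.resize(I[170:340,20:240],None,fx=3.5,fy=3.5,interpolation=cv2.INTER_CUBIC))
E
```

```text
228 [72, 248, 255, 247, 246, 247, 247, 247, 247, 247, 246, 246, 247, 249, 249, 249, 249, 249, 249, 249, 252, 252, 228, 102, 113, 115, 122, 118, 99, 121, 120, 121, 121, 119, 118, 118, 119, 119, 111, 156, 250, 238, 236, 236, 236, 237, 236, 236, 237, 236]
238 [95, 89, 117, 255, 250, 246, 247, 247, 247, 247, 247, 246, 247, 247, 248, 249, 250, 249, 249, 249, 249, 250, 252, 249, 154, 106, 113, 115, 118, 120, 117, 114, 117, 121, 120, 118, 118, 118, 120, 118, 119, 249, 245, 241, 241, 240, 241, 241, 241, 241]
```

View pics/z1f.png

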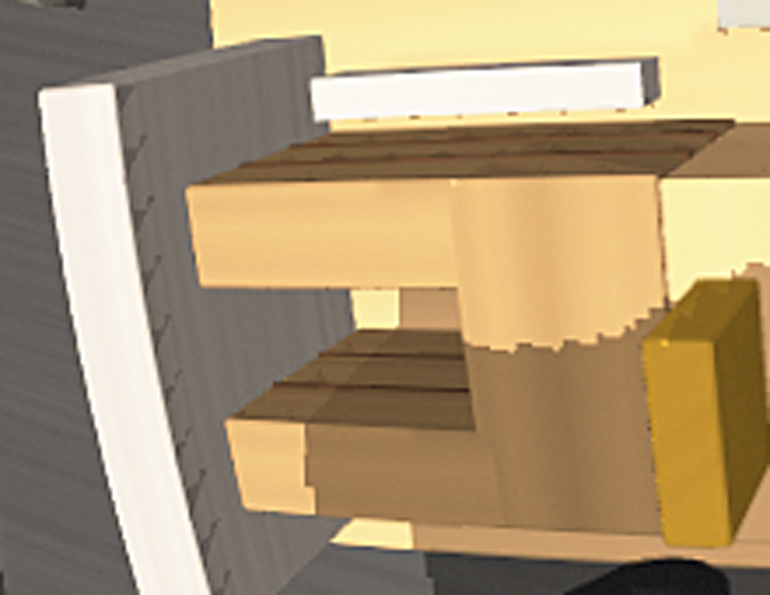

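```bash
python3 - <<'E'
from h import *
from rig import manip
I,p,r=load("z1")
for f,w,row in ((56.2,73.2,228),(58.0,74.6,238)):
    print("fence-workpiece",(plane(wray((f,row),p,r),.082)[:2]-plane(wray((w,row),p,r),.066)[:2])@N)
print(fj(manip),manip.get_width(),manip.get_time())
E
```

```text
fence-workpiece 0.0002715381137070887
fence-workpiece 9.102913480933448e-06
[-7.8602  2.1262 29.9779] 0.011512800990662026 37.6583
```

The workpiece is 0.0 to 0.3 mm from the fence, so it is home, and the push is still 30 N. Handing in.

```bash
python3 - <<'E'
from h import *
from rig import manip
print(manip.sign_off())
print(fj(manip),manip.get_time())
E
```

```text
the job is handed in; nothing more can be done
None
the job is handed in; nothing more can be done
```

I packed the gap with two spacers and pressed the wedge in until the stack went tight. I handed in at about 37.7 s of the 72 s, still holding the wedge.

- **Spacers:** the gap was 54.6 mm with the workpiece about 7–8 mm off its fence, so roughly 62 mm when home, which needs two. I stood spacer C against the workpiece and pushed until the force rose sharply, then slid spacer B flush against C.
- **Wedge:** I used the larger wedge, from the rack, with its slope towards the stop. It went tight with its foot about 21 mm above the bed, against 20.6 mm predicted, so it did not come down on the bed.
- **Last checks:** the push was steady at 28–30 N down and the wedge was still gripped. The workpiece measured 0.0–0.3 mm from the fence, and the pictures showed the wedge and spacers upright. The glue bottle, offcut, hammer, spacer A and the look-alikes were never touched.

**Disagreements:**
- The camera put the workpiece 6.8 mm off the fence before the push, while the push itself moved it about 8 mm, which is within the camera calibration.
- A sideways force of 7–8 N along jig x remained, because the arm flexed about 1 mm under the push.
- One triangulation line paired the wrong tab, so I ignored it.

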